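# Pour the marble beads from the shamrock carton into the blue jug

## Task

Pull the folded white spout of the green carton all the way out while the carton stands on the shelf, then pick up the carton and tip it so that all three green marble beads run out into the squat blue jug. Stand the carton back upright on the shelf top and let go, leaving the jug standing upright with the beads in it.

Things in the scene. Friction and masses are not known exactly. Their poses are not given: they have to be found in the camera images.
- carton_center (a point): Centre of the loose green carton with white shamrocks (a yellow one is a bystander): 80 mm long (x), 56 wide (y), 90 high (z), about 0.25 kg, rigid. 45 mm above its underside. Axes are the carton's: z up out of the clear top, -x out of the front, where the spout is. Grip it from above across its 56 mm width, 15 to 25 mm above this point, so that the gripper clears the top.
- spout (a joint): Angle of the green carton's spout (rad): 0 folded flush in the front face, 1.3 fully out (stop), nearly level. Starts at 0 to 0.15. Hinge line along the carton's y, 38.5 mm in front (carton -x) of and 5 mm below the carton's centre. Light friction (0.03 N m): it stays where left.
- spout_tab (a point): Middle of the spout's pull tab, pinched across its 26 mm width (carton y). Tab 4 mm thick, 34 long, leaning forward 45 deg from the spout plate (49 wide, 50 high). Folded, this point is 18.4 mm in front of and 68.4 above the hinge; it moves on a 70.8 mm arc forward and down. Its axes turn with the spout. Spout out, beads leave over the tab's end, 8 mm past this point.
- jug_mouth (a point): Centre of the mouth of the squat blue ceramic jug, at the rim, 75 mm above its underside. Inner mouth diameter 104 mm, body 126 mm, wall 4 mm, loose, about 0.55 kg; a handle reaches 93 mm from the axis on its +x side, below the rim. z is up.
- bead1_center (a point): Centre of green marble bead 1, a ball 20 mm in diameter, 11.5 g, that starts inside the green carton, at its back. A ramp inside falls 18 degrees from the spout to the back, so the beads run out over the open spout once the carton's front is tipped down some 25 degrees or more; 40 degrees empties it.
- bead2_center (a point): Centre of green marble bead 2, a ball 20 mm in diameter, 11.5 g, that starts inside the green carton, at its back. A ramp inside falls 18 degrees from the spout to the back, so the beads run out over the open spout once the carton's front is tipped down some 25 degrees or more; 40 degrees empties it.
- bead3_center (a point): Centre of green marble bead 3, a ball 20 mm in diameter, 11.5 g, that starts inside the green carton, at its back. A ramp inside falls 18 degrees from the spout to the back, so the beads run out over the open spout once the carton's front is tipped down some 25 degrees or more; 40 degrees empties it.
Not all that is in view belongs to the job. Of the things like the part that bears jug_mouth, leave any that is pink or red; of the rest the smaller one is meant.

How it is judged:
By the outcome, as a careful person would: the job done as asked, in the order asked, and still so for the second after the job is handed in, with the robot touching nothing.
It also fails if it takes over 58 s, if anything falls off the work surface, if the arm or the gripper's body presses on something with over 40 N, if the wrist force passes 120 N, or if a joint passes its speed limit or range.

## Robot

A 7-joint arm with a two-finger parallel gripper is mounted at the origin on the work surface. World frame = base frame: x ahead of the robot, y to its left, z up, the work surface at z = 0. Lengths are in mm, angles in rad, forces in N, time in s.
With the tool pointing down it reaches from about 425 to 975 mm from the base axis. Payload 16.7 kg.
Tool frame: the origin (TCP) lies at the very end of the fingers, on their centre line; the grasp point (between the pads) lies r.hold_point_z behind it (r.hold_point_z is the distance from the TCP to the grasp point, in mm); z points along the fingers, y is the line along which they close (so a half turn about z gives the same grasp; the last joint's range is limited). The gripper opens to 85 mm and grips with 20 to 120 N. Pads are 22 mm wide; open, the fingers measure 114 mm over their backs; the gripper's body (76 mm by 85 mm) begins 54 mm behind the grasp point. The pads swing forward as they close: fully open they stand 13 mm farther back than shut.
Start: joints at [1.008, 0.426, 0.074, 1.606, -0.034, 1.111, -0.067], TCP at [270.759, -618.274, 193.202] pointing down, gripper open.
Joint ranges: [-2.85, 2.85], [-0.5, 2.14], [-1.23, 1.37], [0.21, 2.46], [-1.02, 4.16], [0.16, 2.05], [-2.73, 2.73]. Speed limits (rad/s): [1.89, 1.89, 2.39, 2.39, 3.01, 3.01, 3.01].

## Interface

Orientations are given as a unit quaternion [x, y, z, w].
In Python, from station import r gives the robot as it stands. The module is installed in compiled form; this text tells all that it offers. Calls block until the motion is done:
- r.move_ptp(position, orientation): joint-space move of the TCP to a pose.
- r.servo_line(position, v=150, ori=None): straight line of the TCP; ori=None keeps the orientation; v is the mean speed in mm/s.
- r.goto_joints(angles): joint-space move.
- r.gripper_to(opening, grip_force=None): opening from 0.0 (shut) to 1.0 (fully open); grip_force is the grip in N (None keeps the last); returns when the fingers have stopped.
- r.sleep(seconds).
- r.ik(position, orientation): joint angles nearest the present ones, or None.
- r.camera(name): name is "scene" or "top"; returns (picture, depth): 384x512x3 uint8, red, green, blue; 384x512 float32, mm along the optical axis (not along the pixel's ray), 0 where there is no reading.
- r.get_calibration(name): a dict with "K" (3x3 intrinsics, pixels), "position" and "attitude" of the camera in the world. Camera axes: x right, y up, looking along -z (the intrinsics and any distortion apply to the point x, -y, -z); pixel columns grow to the right and rows downward; lengths in mm; the calibration is good to about 2 mm. A picture is of the moment at which its call begins. get_calibration takes no time and is no camera call.
A pose or a line that the arm cannot do raises r.IKError and nothing moves.
- r.hand_in(): hands the job in; it is judged then, once.
Trained networks look in the newest picture that a camera, given by its name, has taken for a name from the list of things; names that differ only in an ending like _2 or _b are one class to them, and where a whole thing is asked for, a point or a joint stands for the part that bears it (a point fixed in the world has none). Each returns a list of dicts, best first, with "score" (0 to 1); they miss things now and then, are a little off and sometimes report something else, mostly with a low value. They report only what shows in the picture. A call takes as long as a camera call. They do not tell look-alikes from the thing itself.
- r.search_frame(label, camera): "point" ([column, row] in pixels, amid what is visible of it).
Readings, each from a call of its own:
- r.read_time(): time.
- r.read_qpos(): joint angles.
- r.read_dq(): joint speeds.
- r.read_effort(): joint torques, N m.
- r.read_ee_pos(): TCP position.
- r.read_ee_rot(): TCP orientation.
- r.read_force(): force on the tool from outside, world axes, zero at the start.
- r.read_ft_torque(): the same for the moment, N m.
- r.read_width(): opening from 0.0 (shut) to 1.0 (fully open).
- r.read_gripper_force(): force on a finger pad.
Only numpy, scipy, OpenCV 4.12 (cv2) and the standard library are available. Lean on these libraries where they do the work, as an engineer would, in place of code of your own. Each camera call takes 0.05 s, during which the arm holds its last target. There are 200 camera calls.

## Working session

There is one attempt and no reset: what is moved stays moved. The work goes in short steps, each a Python script; the robot and the scene stay as the last script left them, time stands still between calls to the robot, and variables do not carry over. Pictures are saved under pics/ and viewed, at most 10 in all, crops included, and the job is handed in when it is done.

```bash
mkdir -p pics; cat > h.py <<'E'
import numpy as np, cv2
from scipy.spatial.transform import Rotation as R
from station import r
def cal(n):
    c=r.get_calibration(n); K=np.array(c["K"]); p=np.array(c["position"]); a=np.array(c["attitude"])
    A=a if a.shape==(3,3) else R.from_quat(a).as_matrix()
    return K,p,A,c
def cloud(n,depth):
    K,p,A,_=cal(n); h,w=depth.shape
    u,v=np.meshgrid(np.arange(w),np.arange(h))
    x=(u-K[0,2])/K[0,0]*depth; y=(v-K[1,2])/K[1,1]*depth
    P=np.stack([x,-y,-depth],-1)@A.T+p
    P[depth<=0]=np.nan
    return P
def snap(n,f=None):
    im,d=r.camera(n)
    if f: cv2.imwrite("pics/"+f,im[:,:,::-1])
    return im,d,cloud(n,d)
E
python3 - <<'E'
from h import *
print(r.hold_point_z, r.read_time(), r.read_ee_rot())
ims=[]
for n in ("scene","top"):
    im,d,P=snap(n); np.savez(n+".npz",im=im,P=P,d=d); ims.append(im); print(n,cal(n)[3])
    for l in ("carton_center","spout","spout_tab","jug_mouth"):
        for o in r.search_frame(l,n):
            c,q=np.round(o["point"]).astype(int); print(n,l,round(o["score"],2),(c,q),np.round(P[min(q,383),min(c,511)]))
cv2.imwrite("pics/a.png",cv2.resize(np.vstack(ims)[:,:,::-1],(400,600),interpolation=cv2.INTER_AREA) if 0 else ims[0][:,:,::-1]); cv2.imwrite("pics/b.png",ims[1][:,:,::-1])
E
```

```text
18.700000000000003 0.0 [ 9.78781438e-01  2.04906034e-01 -1.65753578e-04 -6.20976364e-04]
scene {'K': array([[485.7030819 ,   0.        , 260.68238727],
       [  0.        , 485.7030819 , 186.89302754],
       [  0.        ,   0.        ,   1.        ]]), 'position': array([1321.53778179,  110.18070038,  741.94669055]), 'attitude': array([0.27918306, 0.3470749 , 0.68277934, 0.57914437])}
scene carton_center 0.82 (np.int64(420), np.int64(248)) [619. 279.  89.]
scene spout 0.79 (np.int64(431), np.int64(218)) [543. 304. 102.]
scene jug_mouth 0.94 (np.int64(117), np.int64(189)) [ 435. -426.   12.]
scene jug_mouth 0.89 (np.int64(224), np.int64(167)) [ 292. -186.    5.]
scene jug_mouth 0.57 (np.int64(265), np.int64(224)) [505. -39.   8.]
top {'K': array([[476.40592754,   0.        , 255.59419025],
       [  0.        , 476.40592754, 195.40411577],
       [  0.        ,   0.        ,   1.        ]]), 'position': array([ 411.65639763,  -48.07312077, 1251.06840385]), 'attitude': array([ 0.02465216, -0.01902686, -0.70380791,  0.70970745])}
top carton_center 0.84 (np.int64(128), np.int64(155)) [581. 276.  90.]
top spout_tab 0.42 (np.int64(115), np.int64(174)) [531. 302. 107.]
top jug_mouth 0.79 (np.int64(254), np.int64(174)) [545. -33.   9.]
top jug_mouth 0.79 (np.int64(163), np.int64(254)) [334. 201.   8.]
top jug_mouth 0.75 (np.int64(401), np.int64(196)) [ 490. -418.    6.]
top jug_mouth 0.61 (np.int64(308), np.int64(255)) [ 335. -175.    6.]
```

View pics/a.png

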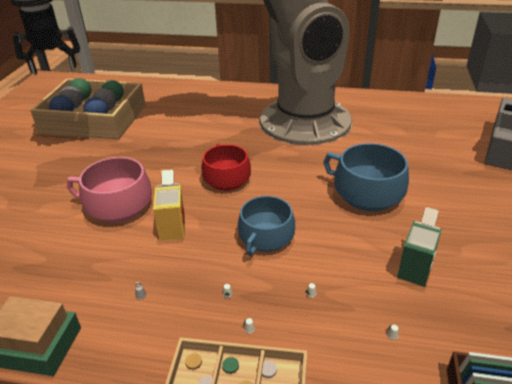

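View pics/b.png

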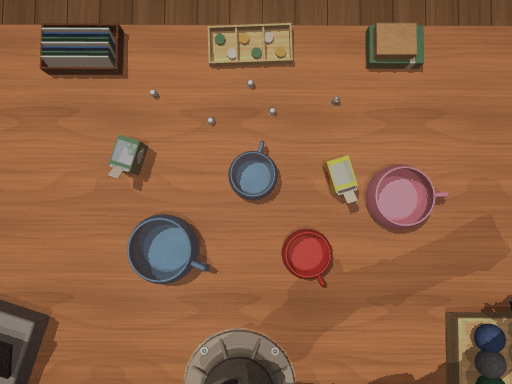

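Seen in the top picture: four jugs, at pink (401,196), red (308,255), large blue (163,254) and small blue (254,174). The small blue one is meant, since pink and red are excluded and it is the smaller of the rest. The green carton is at (128,155) and the yellow one at (343,176) is a bystander. I'll fit the poses and confirm in one crop.

```bash
python3 - <<'E'
from h import *
D=np.load("top.npz"); P=D["P"]; im=D["im"]
def box(c,r0,w): 
    m=np.zeros(P.shape[:2],bool); m[r0-w:r0+w,c-w:c+w]=1; return m
# jugs
for c,q in ((254,174),(163,254)):
    m=box(c,q,42)&(P[...,2]>66)&(P[...,2]<85); X=P[m]
    (x,y),rad=cv2.minEnclosingCircle(X[:,:2].astype(np.float32)); print("jug",x,y,rad,np.median(X[:,2]),np.percentile(X[:,2],98),len(X))
    A=np.c_[2*X[:,:2],np.ones(len(X))]; s=np.linalg.lstsq(A,(X[:,:2]**2).sum(1),rcond=None)[0]; print(" fit",s[:2],np.sqrt(s[2]+s[0]**2+s[1]**2))
m=box(128,155,34)&(P[...,2]>82)
print(np.round(np.percentile(P[m][:,2],[1,10,50,90,99])))
m1=m&(P[...,2]<96); lab,cc,st,cen=cv2.connectedComponentsWithStats(m1.astype(np.uint8))[0:4]
k=1+np.argmax(st[1:,4]) ; X=P[cc==k]; rc=cv2.minAreaRect(X[:,:2].astype(np.float32)); print("top",rc,len(X))
t=m&(P[...,2]>96); X=P[t]; print("tab",len(X),X.mean(0),X.max(0)); print(cv2.minAreaRect(X[:,:2].astype(np.float32)))
S=np.load("scene.npz"); Q=S["P"]; w=np.zeros(Q.shape[:2],bool); w[195:300,385:450]=1
X=Q[w&(Q[...,2]>95)]; print("scene tab",len(X),X.mean(0),X.max(0),cv2.minAreaRect(X[:,:2].astype(np.float32)))
X=Q[w&(Q[...,2]>84)&(Q[...,2]<95)]; print("scene top",cv2.minAreaRect(X[:,:2].astype(np.float32)),np.median(X[:,2]))
a=cv2.resize(im[110:200,85:175],(400,400),interpolation=cv2.INTER_CUBIC);b=cv2.resize(im[130:220,210:300],(400,400),interpolation=cv2.INTER_CUBIC)
cv2.imwrite("pics/c.png",np.hstack([a,b])[:,:,::-1])
E
```

```text
jug 549.6486206054688 -31.839332580566406 69.61299133300781 73.77894046621941 79.01041041762785 293
 fit [538.21048363 -29.90985501] 55.08463648170646
jug 350.4957580566406 172.76785278320312 99.91618347167969 77.40603511296672 84.68940003170711 307
 fit [348.70586169 187.76290466] 82.53753786003541
[ 84.  87.  91.  98. 115.]
top ((583.835205078125, 287.52899169921875), (58.766929626464844, 85.12908172607422), 72.13233184814453) 763
tab 106 [537.27170219 300.58235473 105.92450689] [611.69583424 316.19586022 118.0762072 ]
((570.2938232421875, 287.8098449707031), (31.633150100708008, 100.6700668334961), 63.77676773071289)
scene tab 204 [537.38825652 300.97097323 105.49840297] [551.59426573 316.33745628 117.75132443] ((537.72265625, 300.8807067871094), (26.03167724609375, 29.078105926513672), 74.48450469970703)
scene top ((585.5885009765625, 286.46185302734375), (55.996116638183594, 89.08316040039062), 73.33301544189453) 90.90763132850674
```

View pics/c.png

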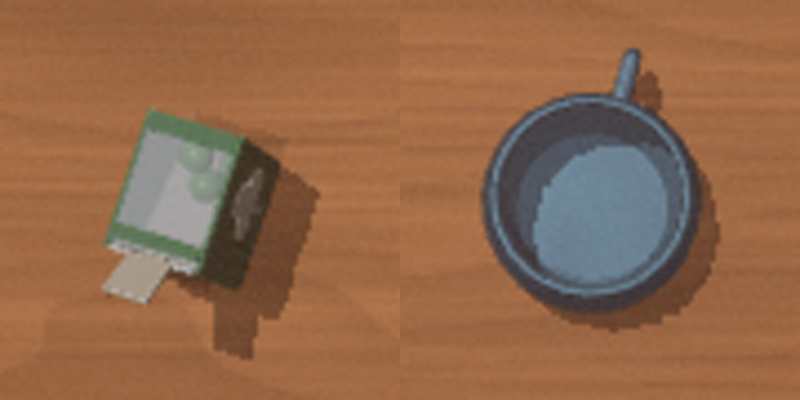

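The crop shows the green shamrock carton with its white tab at the lower left (140,277), and the small blue jug with its handle up and to the right. The carton fits give a centre of about (588,286), a yaw of about -16.6° and a spout close to 0. I'll refine the jug position and check which motions the arm can reach.

```bash
cat >> h.py <<'E'
C=np.array([588.,286.,45.]); YAW=np.deg2rad(-16.6)
def tool(fang,a=0,flip=0):
    """tool quat: carton front heading fang (world rad), tipped a; tool y along carton y"""
    f=np.array([np.cos(fang),np.sin(fang),0]); u=np.array([0,0,1.])
    f2=f*np.cos(a)-u*np.sin(a); u2=f*np.sin(a)+u*np.cos(a)
    z=-u2; x=f2*(1 if not flip else -1); y=np.cross(z,x)
    return R.from_matrix(np.c_[x,y,z]).as_quat(), f2, u2
LIP=(116.3,-8.4)   # forward, up from carton centre
def tcp_of_lip(lip,fang,a,flip,gh):
    q,f2,u2=tool(fang,a,flip); c=lip-LIP[0]*f2-LIP[1]*u2
    return c+(gh-r.hold_point_z)*u2,q
E
python3 - <<'E'
from h import *
from scipy.optimize import least_squares
for n in("top","scene","both"):
    X=[]
    for m in ("top","scene") if n=="both" else (n,):
        P=np.load(m+".npz")["P"].reshape(-1,3); k=(np.hypot(P[:,0]-542,P[:,1]+31)<72)&(abs(P[:,2]-74)<5); X.append(P[k])
    X=np.vstack(X); s=least_squares(lambda p:np.hypot(*(X[:,:2]-p).T)-54,[540,-30],loss="soft_l1",f_scale=2).x; print(n,s,len(X))
J=s
P=np.load("top.npz")["P"].reshape(-1,3);k=np.hypot(P[:,0]-J[0],P[:,1]-J[1]);m=(k>72)&(k<95)&(P[:,2]>25);h=P[m][:,:2].mean(0)-J;print("handle deg",np.degrees(np.arctan2(h[1],h[0])),m.sum())
K,p,A,_=cal("top"); d=A@np.array([(253.4-K[0,2])/K[0,0],-(174.3-K[1,2])/K[1,1],-1]); print("ray",p+d*(75-p[2])/d[2])
F0=np.pi+YAW
for flip in(0,1):
    q,_,_=tool(F0,0,flip); print(flip,[np.round(v,2) if v is not None else None for v in (r.ik(C+[0,0,20-18.7],q),r.ik(C+[0,0,120],q))])
    for fd in range(-180,180,15):
        o=[]
        for a in (0,20,40,55):
            f=np.deg2rad(fd); lip=np.array([J[0],J[1],90])-27*np.array([np.cos(f),np.sin(f),0])
            pp,qq=tcp_of_lip(lip,f,np.deg2rad(a),flip,20); s=r.ik(pp,qq); o.append(s)
        if all(s is not None for s in o): print(flip,fd,np.round(o[0],2),np.round(o[-1],2),np.round(np.abs(np.diff(o,axis=0)).max(),2))
E
```

```text
top [537.8934129  -29.93729307] 242
scene [539.71919953 -30.64514787] 408
both [539.06380232 -30.31367503] 650
handle deg -15.489208477251836 25
ray [536.76889764 -32.5073466   75.        ]
0 [array([ 0.1 ,  0.74, -0.94,  1.73,  0.68,  1.04,  0.2 ]), array([ 0.16,  0.63, -1.04,  1.64,  0.57,  1.21,  0.28])]
0 -105 [ 0.47  0.59 -1.03  1.85  0.59  1.04  2.09] [ 0.57  0.43 -0.26  2.03 -1.02  1.08 -2.39] 5.2
0 -90 [ 0.48  0.53 -1.02  1.93  0.54  0.99  2.34] [ 0.2   0.5   0.17  1.92 -0.98  1.37 -2.24] 4.74
0 -75 [-1.25  0.58  1.22  2.1  -0.69  0.95 -2.52] [ 0.18  0.56  0.15  1.8  -0.83  1.52 -2.17] 1.3
0 -60 [-1.29  0.49  1.23  2.17 -0.61  0.89 -2.3 ] [ 0.15  0.62  0.12  1.7  -0.67  1.64 -2.09] 1.37
0 -45 [-1.19  0.28  1.04  2.24 -0.35  0.79 -2.28] [ 0.12  0.66  0.08  1.61 -0.52  1.74 -2.  ] 1.27
0 -30 [ 0.18  0.16 -0.46  2.23  0.1   0.78 -2.45] [ 0.08  0.69  0.04  1.54 -0.36  1.82 -1.89] 0.38
0 -15 [ 0.26  0.13 -0.46  2.26  0.08  0.77 -2.09] [ 0.04  0.71 -0.01  1.5  -0.2   1.87 -1.77] 0.43
0 0 [ 0.3   0.12 -0.4   2.27  0.07  0.77 -1.72] [-0.01  0.72 -0.05  1.49 -0.02  1.89 -1.63] 0.45
0 
[... 2273 characters left out ...]
  1.42] 0.51
1 45 [ 1.04  0.34 -1.02  2.12  0.39  0.87  2.15] [ 0.28  0.8  -0.85  1.6   0.69  2.01  1.6 ] 0.46
1 60 [ 1.04  0.42 -1.02  2.05  0.45  0.91  2.39] [ 0.24  0.75 -0.85  1.7   0.83  1.95  1.76] 0.44
1 75 [-0.69  0.62  1.22  2.06 -0.72  0.97 -2.49] [ 0.32  0.77 -1.03  1.8   1.03  1.96  1.85] 4.76
1 90 [-0.65  0.7   1.21  1.98 -0.77  1.03 -2.21] [ 0.31  0.69 -1.03  1.92  1.15  1.83  1.99] 4.7
1 105 [ 0.05  0.41  0.16  1.87 -0.08  0.87 -2.63] [ 0.32  0.6  -1.03  2.05  1.27  1.67  2.12] 4.81
1 120 [ 0.07  0.45  0.1   1.8  -0.06  0.9  -2.42] [ 0.35  0.51 -1.03  2.17  1.4   1.47  2.22] 4.65
1 135 [ 0.07  0.48  0.05  1.74 -0.03  0.92 -2.23] [-0.71  0.24  0.26  2.35  1.42  0.85  2.28] 4.47
```

```bash
python3 - <<'E'
from h import *
F0=np.pi+YAW; Q,f,u=tool(F0,0,0)
H=C+38.5*f-5*u
def pose(q):
    s=q+np.pi/4; K=50*np.array([np.sin(q),np.cos(q)]); d=np.array([np.sin(s),np.cos(s)]); n=np.array([-np.cos(s),np.sin(s)])
    L=np.array([K+2*n,K+34*d+2*n]); T=K+26*d+2*n
    x=T[0]+np.interp(np.degrees(s),[70,105],[-11,11])
    xs=np.linspace(x-11,x+11,90); h=np.interp(xs,[0,L[0,0],L[1,0]],[0,L[0,1],L[1,1]],right=-99)
    return H+x*f+h.max()*u
r.gripper_to(0.0)
p0=pose(0)-6*f
r.move_ptp(np.array([p0[0],p0[1],260]),Q)
r.servo_line(p0,v=150)
print(r.read_time(),p0,r.read_ee_pos())
for q in list(np.arange(0.1,1.21,0.1))+[1.26,1.31]:
    r.servo_line(pose(q),v=70)
F=r.read_force(); print(r.read_time(),F,pose(1.31),r.read_ee_pos())
snap("scene","d.png")
p=r.read_ee_pos(); r.servo_line(np.array([p[0],p[1],200])+40*f*0,v=150)
r.servo_line(np.array(r.read_ee_pos())+120*f+[0,0,30],v=250)
for n in("scene","top"):
    im,d,P=snap(n); np.savez(n+"2.npz",im=im,P=P); 
    B=(P-C)@np.c_[f,u,np.cross(f,u)]; m=(B[...,0]>42)&(B[...,0]<130)&(abs(B[...,2])<35)&(B[...,1]>-40)&(B[...,1]<90)
    X=B[m]; 
    for lo in range(42,130,8):
        k=(X[:,0]>=lo)&(X[:,0]<lo+8)
        if k.sum(): print(n,lo,k.sum(),np.round(np.median(X[k],0),1))
    (cv2.imwrite("pics/e.png",np.hstack([cv2.imread("pics/d.png")[150:330,320:500],im[150:330,320:500,::-1]])) if n=="scene" else 0)
    W=(abs(B[...,1]-45)<5)&(abs(B[...,0])<50)&(abs(B[...,2])<40); Y=P[W]; print(n,"top",cv2.minAreaRect(Y[:,:2].astype(np.float32)))
print(r.read_time())
E
python3 -c "
import cv2;a=cv2.imread('pics/e.png');cv2.imwrite('pics/e.png',cv2.resize(a,(800,400),interpolation=2))"
```

```text
5.7667 [551.13279127 296.99059226 109.79898987] [551.57121277 297.4144835  110.76569858]
9.5833 [ 0.52995329  0.61345746 -0.12127161] [471.74148614 320.65816825  41.60096946] [471.61257774 320.58759114  41.41853011]
scene 42 79 [45.7 53.8  0.3]
scene 50 73 [53.6 61.3  0.2]
scene 58 56 [61.1 67.4  0.1]
scene 66 1 [67.7 67.5 -7.4]
scene top ((586.1312866210938, 286.15374755859375), (56.17658615112305, 86.56320190429688), 73.10478210449219)
top 42 41 [45.3 51.3 -1.3]
top 50 37 [54.  58.9  0.2]
top 58 40 [62.1 66.9  0.1]
top 66 5 [66.5 64.5 -3.4]
top 74 3 [ 77.  -38.3   5.4]
top 82 3 [ 83.4 -39.4  17.8]
top 98 3 [100.2 -39.1  14.3]
top 106 5 [111.1 -38.8   0.5]
top 114 1 [116.7 -39.8 -26.3]
top 122 2 [128.1 -37.5  32.8]
top top ((583.323974609375, 287.99200439453125), (58.854820251464844, 86.45770263671875), 73.32122039794922)
11.5833
```

View pics/e.png

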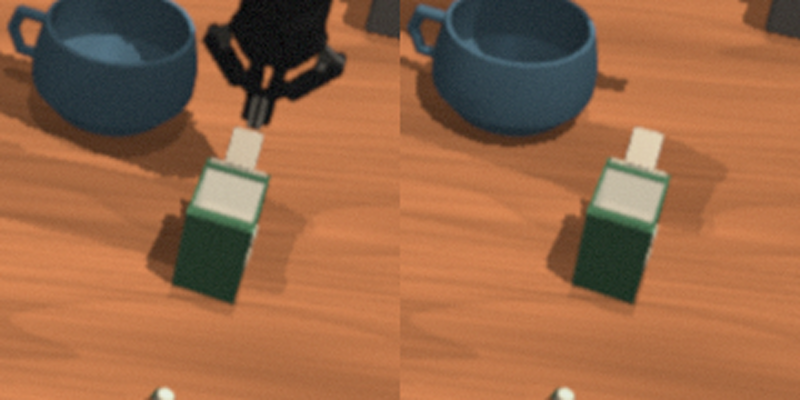

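The tip passed over or through the tab without moving it: the tab is still up at (645,150) in the right-hand frame, and the carton hasn't moved. I'll pinch the tab as described and turn the tool with the spout along its arc.

```bash
cat > arc.py <<'E'
from h import *
F0=np.pi+YAW; _,f,u=tool(F0,0,0); H=C+38.5*f-5*u
def T(q): b=np.arctan2(18.4,68.4)+q; return H+70.83*(np.sin(b)*f+np.cos(b)*u)
def pose(q,a0,hp=20,k=1.0):
    Q,_,u2=tool(F0,a0+k*q,0); return T(q)-hp*u2,Q
E
python3 - <<'E'
from arc import *
print("w",r.read_width())
for a in (-30,-20,-10,0,10):
    o=[r.ik(*pose(q,np.deg2rad(a))) for q in (0,.4,.8,1.1,1.3)]
    print(a,[None if s is None else np.round(s,2) for s in o])
a0=np.deg2rad(-25)
ok=all(r.ik(*pose(q,a0)) is not None for q in np.arange(0,1.32,.1)); print(ok)
if ok:
    r.gripper_to(0.6,grip_force=25)
    p,Q=pose(0,a0); up=-R.from_quat(Q).as_matrix()[:,2]
    r.move_ptp(p+90*up,Q); r.servo_line(p,v=120); r.sleep(.2)
    print("err",np.round(np.array(r.read_ee_pos())-p,1),r.read_force())
    r.gripper_to(0.0,grip_force=25); print("w",r.read_width(),r.read_gripper_force(),r.read_force(),r.read_time())
    im,_,_=snap("scene"); cv2.imwrite("pics/f.png",cv2.resize(im[120:300,360:500,::-1],(560,600*720//720)[:2]))
E
```

```text
w 0.00012788710721541263
-30 [array([ 0.15,  0.89, -0.96,  1.49,  0.26,  1.39,  0.49]), array([ 0.1 ,  0.67, -0.96,  1.78,  0.49,  1.07,  0.24]), array([-0.17,  0.5 , -0.82,  2.03,  0.88,  0.85, -0.25]), array([-0.5 ,  0.51, -0.63,  2.17,  1.26,  0.91, -0.78]), array([-0.7 ,  0.59, -0.53,  2.23,  1.45,  1.06, -1.08])]
-20 [array([ 0.15,  0.8 , -0.97,  1.59,  0.35,  1.26,  0.42]), array([ 0.02,  0.58, -0.93,  1.87,  0.62,  0.97,  0.09]), array([-0.33,  0.48, -0.73,  2.11,  1.08,  0.87, -0.52]), array([-0.67,  0.55, -0.55,  2.22,  1.41,  1.04, -1.02]), array([-0.77,  0.7 , -0.56,  2.24,  1.55,  1.29, -1.26])]
-10 [array([ 0.12,  0.7 , -0.97,  1.7 ,  0.46,  1.14,  0.32]), array([-0.09,  0.51, -0.86,  1.97,  0.79,  0.89, -0.11]), array([-0.5 ,  0.49, -0.65,  2.17,  1.28,  0.96, -0.79]), array([-0.74,  0.66, -0.58,  2.24,  1.52,  1.26, -1.21]), array([-0.81,  0.84, -0.58,  2.23,  1.62,  1.54, -1.39])]
0 [array([ 0.07,  0.61, -0.94,  1.8 ,  0.57,  1.03,  0.19]), array([-0.23,  0.46, -0.78,  2.05,  0.99,  0.88, -0.36]), array([-0.65,  0.55, -0.59,  2.22,  1.42,  1.1 , -1.02]), array([-0.79,  0.79, -0.6 ,  2.24,  1.6 ,  1.5 , -1.35]), array([-0.86,  0.98, -0.57,  2.21,  1.66,  1.76, -1.5 ])]
10 [array([-0.02,  0.53, -0.89,  1.9 ,  0.72,  0.94,  0.01]), array([-0.39,  0.46, -0.71,  2.13,  1.2 ,  0.93, -0.64]), array([-0.72,  0.65, -0.61,  2.24,  1.54,  1.33, -1.2 ]), array([-0.83,  0.93, -0.6 ,  2.22,  1.65,  1.74, -1.46]), array([-0.91,  1.11, -0.52,  2.16,  1.68,  1.94, -1.58])]
True
err [0.5 0.1 0.5] [-0.3288523  -0.16589104  0.61901484]
w 0.002040983436258289 0.0 [ 0.84880424  0.88733381 -0.52807247] 14.7417
```

View pics/f.png

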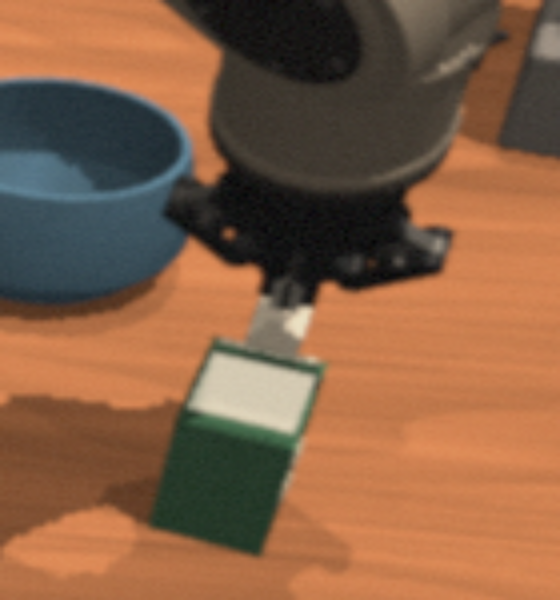

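The fingers shut on nothing (width 0), with their tips seemingly up at the tab's far end at about (290,290). I'll measure where the fingertips really are relative to the tab.

```bash
python3 - <<'E'
from arc import *
p=np.array(r.read_ee_pos()); print("tcp in carton",np.round((p-C)@np.c_[f,u,np.cross(f,u)],1), "rot z",np.round(R.from_quat(r.read_ee_rot()).as_matrix(),2).tolist())
for n in("scene","top"):
    im,d,P=snap(n); B=(P-C)@np.c_[f,u,np.cross(f,u)]
    dark=(im.max(2)<110)&(im.max(2).astype(int)-im.min(2)<25)
    m=(abs(B[...,2])<22)&(B[...,0]>0)&(B[...,0]<130)&(B[...,1]>35)&(B[...,1]<150)
    for nm,mm in(("dark",m&dark),("light",m&~dark)):
        X=B[mm]
        for lo in range(36,150,8):
            k=(X[:,1]>=lo)&(X[:,1]<lo+8)
            if k.sum()>3: print(n,nm,lo,k.sum(),"f",np.round(np.percentile(X[k,0],[5,50,95])),"lat",np.round(np.percentile(X[k,2],[5,95])))
E
```

```text
tcp in carton [65.4 45.3 -0. ] rot z [[-0.87, 0.29, -0.41], [0.26, 0.96, 0.12], [0.42, -0.0, -0.91]]
scene dark 44 61 f [26. 30. 35.] lat [-19.  19.]
scene dark 76 8 f [35. 36. 39.] lat [-3.  5.]
scene dark 84 23 f [31. 35. 40.] lat [-9. 11.]
scene dark 92 25 f [27. 31. 35.] lat [-9. 11.]
scene dark 100 24 f [24. 27. 32.] lat [-8. 12.]
scene dark 108 29 f [19. 23. 33.] lat [-7.  9.]
scene dark 116 55 f [15. 19. 39.] lat [-19.  18.]
scene dark 124 45 f [12. 20. 29.] lat [-21.  21.]
scene dark 132 34 f [ 2.  5. 17.] lat [-14.  16.]
scene dark 140 29 f [0. 2. 9.] lat [-14.  16.]
scene dark 148 4 f [4. 5. 5.] lat [-2. 18.]
scene light 36 19 f [ 7. 13. 28.] lat [-21.  20.]
scene light 44 290 f [ 2. 20. 44.] lat [-19.  19.]
scene light 52 76 f [43. 48. 54.] lat [-11.  11.]
scene light 60 56 f [50. 55. 60.] lat [-12.  12.]
scene light 84 7 f [34. 38. 40.] lat [-13.  12.]
scene light 92 5 f [33. 34. 36.] lat [-12.  13.]
scene light 100 4 f [30. 31. 33.] lat [-12.  14.]
scene light 108 7 f [19. 25. 26.] lat [-14.  19.]
scene light 116 7 f [16. 19. 25.] lat [-21.  20.]
top dark 36 4 f [18. 32.
[... 457 characters left out ...]
6 f [29. 36. 36.] lat [-14.  13.]
top light 36 6 f [16. 39. 43.] lat [-21.   4.]
top light 44 27 f [18. 40. 45.] lat [-21.   3.]
top light 52 19 f [46. 50. 54.] lat [-12.   2.]
top light 60 30 f [55. 60. 66.] lat [-12.  12.]
top light 68 20 f [59. 62. 65.] lat [-9.  9.]
top light 84 8 f [47. 57. 58.] lat [-8. 11.]
top light 92 11 f [47. 51. 55.] lat [-12.  14.]
top light 100 11 f [43. 50. 53.] lat [-13.  13.]
top light 108 9 f [43. 47. 49.] lat [-11.  11.]
top light 116 8 f [37. 40. 45.] lat [-15.   6.]
top light 124 12 f [31. 39. 42.] lat [-20.  17.]
top light 132 13 f [28. 37. 40.] lat [-3. 17.]
top light 140 7 f [27. 31. 35.] lat [-15.   7.]
top light 148 5 f [31. 36. 37.] lat [-14.  11.]
```

Along the tool axis, the visible finger ends sit nearly 40 mm short of the reported TCP, which explains both misses. I'll back off and measure the finger ends in the tool frame, shut and open.

```bash
python3 - <<'E'
from arc import *
p=np.array(r.read_ee_pos()); up=-R.from_quat(r.read_ee_rot()).as_matrix()[:,2]
r.servo_line(p+80*up,v=200)
for w in (0.0,0.6):
    r.gripper_to(w)
    M=R.from_quat(r.read_ee_rot()).as_matrix(); p=np.array(r.read_ee_pos())
    for n in("scene","top"):
        im,d,P=snap(n); B=(P-p)@M
        m=(abs(B[...,0])<25)&(abs(B[...,1])<60)&(B[...,2]>-90)&(B[...,2]<30); X=B[m]
        print(w,n,len(X),"z tip pct",np.round(np.percentile(X[:,2],[90,95,98,100]),1))
        for lo in range(-75,30,5):
            k=(X[:,2]>=lo)&(X[:,2]<lo+5)
            if k.sum(): print("  ",lo,k.sum(),"x",np.round(np.percentile(X[k,0],[5,95])),"y",np.round(np.percentile(X[k,1],[5,95])))
print(r.read_time())
E
```

```text
0.0 scene 251 z tip pct [-50.  -47.6 -44.  -38.9]
   -75 20 x [-12.  -0.] y [-4. 11.]
   -70 15 x [-12.  -6.] y [-12.  11.]
   -65 24 x [-12.  -6.] y [-12.  12.]
   -60 29 x [-12.  -5.] y [-10.  13.]
   -55 16 x [-11.  -7.] y [-12.  12.]
   -50 18 x [-12.  -6.] y [-10.  12.]
   -45 6 x [-11. -10.] y [-2.  6.]
   -40 1 x [-5. -5.] y [7. 7.]
0.0 top 153 z tip pct [-48.5 -45.9 -44.8 -38.2]
   -75 10 x [ 6. 12.] y [-11.   6.]
   -70 18 x [ 5. 13.] y [-12.  12.]
   -65 16 x [ 5. 12.] y [-14.  13.]
   -60 12 x [ 4. 12.] y [-11.   6.]
   -55 18 x [-2. 13.] y [-12.  13.]
   -50 13 x [ 3. 12.] y [-9.  9.]
   -45 3 x [10. 12.] y [-6.  2.]
   -40 1 x [8. 8.] y [-5. -5.]
0.6 scene 210 z tip pct [-51.8 -48.6 -46.9 -43.4]
   -75 22 x [-12.  -6.] y [-38.  37.]
   -70 25 x [-11.  -5.] y [-36.  38.]
   -65 21 x [-12.   2.] y [-36.  36.]
   -60 31 x [-11.  -0.] y [-37.  38.]
   -55 18 x [-12.  -1.] y [-33.  37.]
   -50 13 x [-11.   2.] y [-36.  33.]
   -45 3 x [-6.  6.] y [-25.  27.]
0.6 top 209 z tip pct [-49.2 -46.3 -42.5 -39.5]
   -75 22 x [-8. 12.] y [-38.  33.]
   -70 26 x [-6. 13.] y [-35.  30.]
   -65 23 x [-6. 12.] y [-37.  37.]
   -60 27 x [-5. 12.] y [-38.  36.]
   -55 22 x [-2. 12.] y [-37.  30.]
   -50 16 x [-6. 12.] y [-30.  35.]
   -45 7 x [-8. 10.] y [-29.  28.]
   -40 1 x [-3. -3.] y [28. 28.]
16.4
```

The finger ends are really about 42 mm behind the reported TCP, and they are centred laterally. I'll use a hold distance of 61 mm from the reported TCP and retry the pinch, pulling only if the width shows the 26 mm tab is held.

```bash
echo "HP=18.7+42" >> h.py; python3 - <<'E'
from arc import *
qs=[.2,.4,.6,.8,1.0,1.2,1.32]
for a in (-25,-20,-15,-30,-10):
    a0=np.deg2rad(a)
    if all(r.ik(*pose(q,a0,HP)) is not None for q in [0]+qs): break
else: raise SystemExit("no ik")
p,Q=pose(0,a0,HP); print(a,p)
r.servo_line(p,v=150,ori=Q)
r.gripper_to(0.0,grip_force=20); w=r.read_width(); print("w",w,w*85,r.read_gripper_force(),np.round(r.read_force(),1),r.read_time())
if not .2<w<.42: raise SystemExit("miss")
for q in qs:
    p,Q=pose(q,a0,HP); r.servo_line(p,v=90,ori=Q)
    print(q,np.round(r.read_force(),1),round(r.read_width(),3),round(r.read_time(),1))
r.gripper_to(0.6)
up=-R.from_quat(Q).as_matrix()[:,2]; r.servo_line(p+90*up,v=250)
for n in("scene","top"):
    im,d,P=snap(n); B=(P-C)@np.c_[f,u,np.cross(f,u)]
    m=(B[...,0]>42)&(B[...,0]<130)&(abs(B[...,2])<30)&(B[...,1]>-38)&(B[...,1]<60); X=B[m]
    for lo in range(42,130,8):
        k=(X[:,0]>=lo)&(X[:,0]<lo+8)
        if k.sum()>2: print(n,lo,k.sum(),np.round(np.median(X[k],0),1))
    W=(abs(B[...,1]-45)<5)&(abs(B[...,0])<60)&(abs(B[...,2])<50); print(n,"top",cv2.minAreaRect(P[W][:,:2].astype(np.float32)))
    if n=="top": cv2.imwrite("pics/g.png",cv2.resize(im[110:220,70:190,::-1],(600,550)))
print(r.read_time())
E
```

```text
-25 [508.88807116 309.5842903   53.38554198]
w 0.2961567451599521 25.173323338595928 20.48246830701828 [-1.9 -3.   5.1] 17.7
0.2 [-1.4  0.9 -1.1] 0.298 18.1
0.4 [-4.7  2.3  9. ] 0.297 18.4
0.6 [-14.2   3.3  19.8] 0.292 18.8
0.8 [-4.5  2.8  4.6] 0.302 19.2
1.0 [ 2.9 -0.1  1.4] 0.299 19.7
1.2 [ 3.  -0.7  1.9] 0.3 20.1
1.32 [2.4 0.1 2.5] 0.296 20.4
scene 42 6 [43.3 44.1 15.6]
scene 66 3 [73.5 20.  22.3]
scene 74 4 [78.1 20.9  0. ]
scene 82 37 [87.8 10.7 -0.5]
scene 90 20 [92.1  9.9  0.5]
scene 98 10 [101.5   5.6   0.2]
scene 106 7 [110.1   0.9  -3.6]
scene 114 8 [117.3  -3.3   0.9]
scene top ((585.4135131835938, 287.2348327636719), (56.17650604248047, 83.3506088256836), 73.64156341552734)
top 42 85 [45.  -1.5  3. ]
top 50 65 [54.1 -0.1  3.4]
top 58 67 [62.1  3.   2.9]
top 66 67 [70.   5.1  2.4]
top 74 67 [78.   6.7  2.5]
top 82 64 [86.   8.5  1.7]
top 90 40 [93.   9.6 -0.4]
top 98 33 [101.9   4.8   0.4]
top 106 33 [109.9   1.    0.6]
top 114 31 [118.   -5.3  -0. ]
top top ((583.75830078125, 288.8396301269531), (57.81901168823242, 79.73400115966797), 73.37776947021484)
21.3833
```

View pics/g.png

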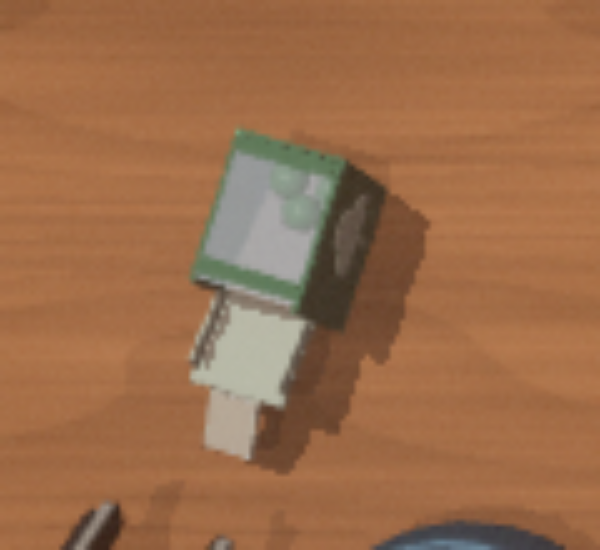

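The spout is fully out: the plate climbs about 14°, the knee is 89 mm ahead at height 10, and the carton moved about 3 mm, with beads still at the back. Next I'll grip the carton, lift it and bring it to the pre-pour pose.

```bash
sed -i 's/gh-r.hold_point_z/gh-HP/; s/^C=.*;/C=np.array([585.,287.8,45.]);/' h.py
cat >> h.py <<'E'
GH=15.; J=np.array([538.5,-31.])
def pour(fd,a,zl,back=27):
    f=np.deg2rad(fd); lip=np.array([J[0],J[1],zl])-back*np.array([np.cos(f),np.sin(f),0]); return tcp_of_lip(lip,f,np.deg2rad(a),0,GH)
E
python3 - <<'E'
from arc import *
best=None
for fd in (120,115,110,105,100,95,125,130,135):
    o=[r.ik(*pour(fd,a,88)) for a in (12,25,40,55)]
    if all(s is not None for s in o): best=best or fd; print(fd,np.round(o[-1],2), np.round(np.abs(np.diff(o,axis=0)).max(),2))
print("fd",best)
g=C+(GH-HP)*u; Q,_,_=tool(F0,0,0)
print(r.ik(g,Q) is not None, r.ik(g+130*u,Q) is not None)
if best is None: raise SystemExit
r.servo_line(g+85*u,v=200,ori=Q); r.gripper_to(1.0)
r.servo_line(g,v=130); print("pre",np.round(np.array(r.read_ee_pos())-g,1),np.round(r.read_force(),1))
r.gripper_to(0.0,grip_force=60); w=r.read_width(); print("w",w,w*85,r.read_gripper_force(),r.read_time())
if not .5<w<.8: raise SystemExit("miss")
r.servo_line(g+120*u,v=150); print(np.round(r.read_force(),1),r.read_time())
open("fd","w").write(str(best))
p,Q=pour(best,10,135); r.servo_line(p,v=200,ori=Q)
print(r.read_time(),r.read_width(),np.round(np.array(r.read_ee_pos())-p,1))
fdr=np.deg2rad(best); ff=np.array([np.cos(fdr),np.sin(fdr),0])
ims=[]
for n in("scene","top"):
    im,d,P=snap(n); np.savez(n+"3.npz",im=im,P=P); ims.append(im)
s,t=ims; cv2.imwrite("pics/i.png",np.hstack([cv2.resize(s[80:280,150:350,::-1],(400,400)),cv2.resize(t[100:240,180:320,::-1],(400,400))]))
E
```

```text
120 [-0.24  0.38 -0.21  2.21  1.33  1.08 -0.92] 0.44
115 [-0.24  0.4  -0.21  2.18  1.26  1.13 -0.93] 0.4
110 [-0.25  0.42 -0.21  2.14  1.2   1.18 -0.94] 0.39
105 [-0.25  0.44 -0.2   2.11  1.13  1.23 -0.95] 0.38
100 [-0.25  0.46 -0.19  2.07  1.07  1.27 -0.96] 0.37
95 [-0.26  0.48 -0.18  2.04  1.01  1.32 -0.98] 0.35
125 [-0.23  0.36 -0.21  2.24  1.41  1.03 -0.92] 0.48
130 [-0.22  0.35 -0.21  2.27  1.49  0.98 -0.92] 0.53
135 [-0.21  0.33 -0.21  2.3   1.58  0.92 -0.92] 0.59
fd 120
True True
pre [0.3 0.4 0.6] [-0.1 -0.6  0.4]
w 0.6476096012311916 55.046816104651285 61.38783574104309 24.7417
[ 0.4 -0.3 -4. ] 25.6917
28.0833 0.6485478129511211 [0.1 0.8 0. ]
```

View pics/i.png

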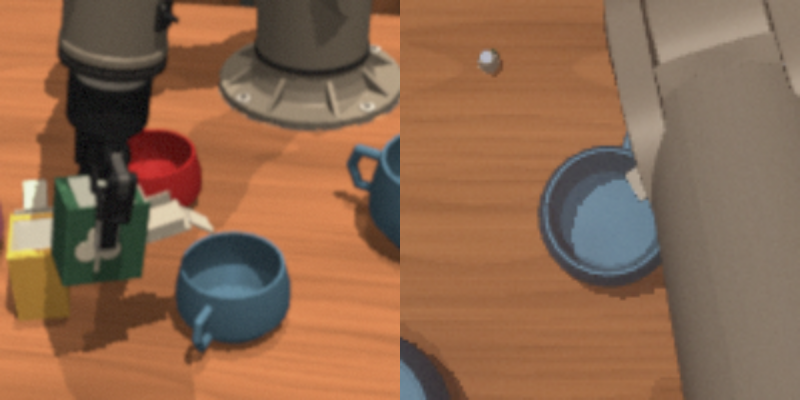

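The carton is held with the spout out at (190,220) in the left crop, and the tab end shows over the jug mouth at (637,183) in the right one. I'll check the lip position, then tip.

```bash
python3 - <<'E'
from arc import *
fd=120; fr=np.deg2rad(fd); a=np.deg2rad(10); p,Q=pour(fd,10,135); _,f2,u2=tool(fr,a,0)
lip=np.array([J[0],J[1],135])-27*np.array([np.cos(fr),np.sin(fr),0]); l2=np.cross(f2,u2)
for n in("scene","top"):
    D=np.load(n+"3.npz"); P=D["P"]; B=(P-lip)@np.c_[f2,u2,l2]; im=D["im"].astype(int)
    m=(abs(B[...,0]+12)<27)&(abs(B[...,1])<28)&(abs(B[...,2])<25); X=B[m]
    for lo in range(-38,16,6):
        k=(X[:,0]>=lo)&(X[:,0]<lo+6)
        if k.sum(): print(n,lo,k.sum(),np.round(np.median(X[k],0),1))
# jug centre again, unmoved?
from scipy.optimize import least_squares
P=np.load("scene3.npz")["P"].reshape(-1,3); k=(np.hypot(P[:,0]-J[0],P[:,1]-J[1])<66)&(abs(P[:,2]-74)<5); X=P[k]
print("jug",least_squares(lambda c:np.hypot(*(X[:,:2]-c).T)-54,J,loss="soft_l1",f_scale=2).x)
E
```

```text
scene -38 41 [-35.9  16.6  -5.5]
scene -32 36 [-29.4  17.8  -0.2]
scene -26 19 [-23.9  17.3   6. ]
scene -20 19 [-17.1  12.8   5.9]
scene -14 19 [-11.4   9.3   4.8]
scene -8 18 [-4.9  6.3  7. ]
scene -2 12 [1.2 2.1 4.7]
top -14 1 [-8.3  7.  14.4]
top -8 18 [-4.6  6.2  6. ]
top -2 25 [0.2 3.1 1.7]
jug [539.70606154 -30.69078501]
```

The lip is within about 5 mm of plan and the jug hasn't moved, so I'll lower it and tip about the lip.

```bash
python3 - <<'E'
from arc import *
fd=120
r.servo_line(*[x for x in (pour(fd,14,88)[0],)],v=100,ori=pour(fd,14,88)[1])
for a in (22,27,31,36,44,55):
    p,Q=pour(fd,a,88+max(0,a-36)*.3); r.servo_line(p,v=60,ori=Q); 
    if 24<a<40: r.sleep(.25)
r.sleep(.5); print(r.read_time(),r.read_width(),np.round(r.read_force(),1))
im,d,P=snap("scene")
cv2.imwrite("pics/j0.png",im[:,:,::-1])
p,Q=pour(fd,10,135); r.servo_line(p,v=120,ori=Q)
s,_,_=snap("scene"); t,_,_=snap("top"); print(r.read_time())
cv2.imwrite("pics/j.png",np.hstack([cv2.resize(im[80:280,150:350,::-1],(400,400)),cv2.resize(s[130:280,190:340,::-1],(400,400))]))
for i in(1,2,3): 
    for o in r.search_frame(f"bead{i}_center","scene")[:3]: print(i,np.round(o["point"]),round(o["score"],2))
    if i==1: break
E
```

```text
32.4083 0.6539014761066289 [ 0.3 -0.8 -3.1]
33.85
1 [263. 224.] 0.16
```

View pics/j.png

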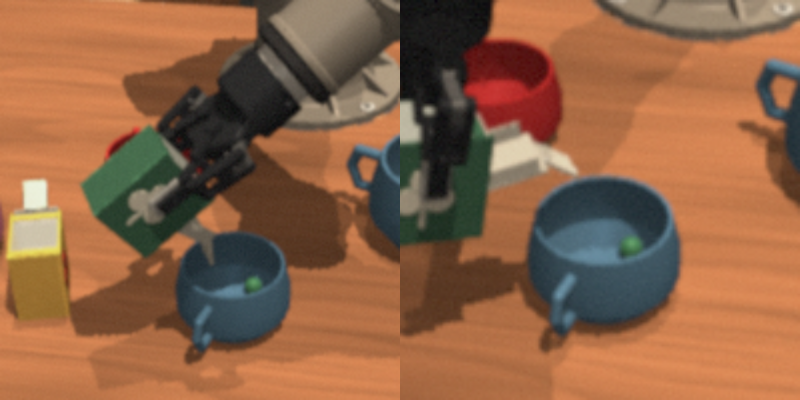

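One bead shows in the jug at (628,245); the near wall could be hiding the others. I'll move to above the put-down place and look from the top.

```bash
python3 - <<'E'
from arc import *
g=C+(GH-HP)*u; Q,_,_=tool(F0,0,0)
r.servo_line(g+110*u,v=220,ori=Q)
t,d,P=snap("top"); np.savez("top4.npz",im=t,P=P); print(r.read_time(),np.round(r.read_force(),2))
for o in r.search_frame("bead1_center","top"):
    c,q=np.round(o["point"]).astype(int); print((c,q),round(o["score"],2),np.round(P[q,c]))
cv2.imwrite("pics/k.png",np.hstack([cv2.resize(t[140:210,220:290,::-1],(400,400)),cv2.resize(t[90:230,60:200,::-1],(400,400))]))
E
```

```text
36.1333 [ 0.78  0.43 -4.27]
```

View pics/k.png

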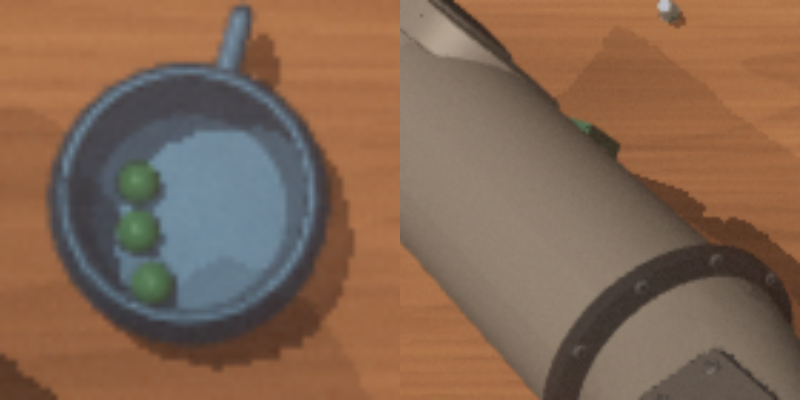

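All three beads are in the jug at (138,183), (137,231) and (152,283). Now I'll set the carton down, feeling for contact, and release it.

```bash
python3 - <<'E'
from arc import *
g=C+(GH-HP)*u
r.servo_line(g+6*u,v=120); r.sleep(.2); f0=np.array(r.read_force())[2]
for dz in np.arange(4,-4,-1.0):
    r.servo_line(g+dz*u,v=20); fz=np.array(r.read_force())[2]
    if fz-f0>2.2: break
print(dz,f0,fz,r.read_time())
r.gripper_to(0.85); r.gripper_to(1.0); r.servo_line(g+dz*u+110*u,v=130)
r.servo_line(g+dz*u+np.array([0,-60,170]),v=200); r.sleep(.3)
for n in("scene","top"):
    im,d,P=snap(n); B=(P-C)@np.c_[f,u,np.cross(f,u)]
    W=(abs(B[...,1]-45)<6)&(abs(B[...,0])<60)&(abs(B[...,2])<50); print(n,W.sum(),cv2.minAreaRect(P[W][:,:2].astype(np.float32)), np.round(np.percentile(P[W][:,2],[10,50,90]),1))
    m=(B[...,0]>42)&(B[...,0]<130)&(abs(B[...,2])<20)&(B[...,1]>-38); X=B[m]
    for lo in range(42,130,16):
        k=(X[:,0]>=lo)&(X[:,0]<lo+16)
        if k.sum()>2: print(n,lo,np.round(np.median(X[k],0),1))
    if n=="scene": s=im
cv2.imwrite("pics/l.png",s[100:340,180:500,::-1]); print(r.read_time(),r.read_width())
E
```

```text
0.0 -3.185739325098577 13.873400795991577 38.65
scene 879 ((584.984130859375, 288.0831298828125), (56.005836486816406, 83.08909606933594), 73.64766693115234) [88.8 90.9 92.4]
scene 74 [86.1 10.2  0.3]
scene 90 [95.5  7.   2. ]
scene 106 [ 1.117e+02 -1.800e+00  1.000e-01]Traceback (most recent call last):
  File "<stdin>", line 12, in <module>
    return _quantile_unchecked(
        a, q, axis, out, overwrite_input, method, keepdims, weights)
    return _ureduce(a,
                    func=_quantile_ureduce_func,
    ...<5 lines>...
                    overwrite_input=overwrite_input,
                    method=method)
    r = func(a, **kwargs)
    result = _quantile(arr,
                       quantiles=q,
    ...<2 lines>...
                       out=out,
                       weights=wgt)
    slices_having_nans = np.isnan(arr[-1, ...])
                                  ~~~^^^^^^^^^
IndexError: index -1 is out of bounds for axis 0 with size 0
```

The scene depth shows the carton upright at (585,288), with its top level at 91 mm and the spout still out. The traceback is only from the top camera's view being blocked by the arm. The gripper is open and clear, so I'll hand in.

```bash
python3 -c "
from station import r
print(r.read_time(),r.read_width(),r.read_force()); print(r.hand_in())"
```

```text
41.2333 1.0019724816101798 [-0.4915643   0.28269647  0.46878394]
the job is handed in; nothing more can be done
None
```

Handed in at 41.2 s: the spout is fully out, all three beads were seen in the small blue jug, and the carton stands upright and released on the work surface, though the jug was not re-imaged after the put-down.

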